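# Slide the strap plate out from under the hand press and return it to its stack

## Task

A thin strap-shaped metal plate lies flat on the table of the hand press, under the raised head. Reach in under the head, slide the plate out over the front edge of the press table (the edge nearest the robot) until it sticks out about 5 cm while still lying on the table, then take it by the overhanging end and set it down, flat and square, on top of the stack of identical plates without dropping it. Let go, do not let it fall to the bench, and leave the tumbler, the bottle and the tool tray alone.

Things in the scene. Friction and masses are not known exactly. Their poses are not given: they have to be found in the camera images.
- press: Fixed hand press, grey and steel, no moving parts. Origin on the bench; its front faces its -x (the robot). Flat steel table 30 mm thick: top 130 mm high, x -110 to 125, y -100 to 100 mm, on a narrower foot that starts at x = -80 mm. Posts of 30 mm diameter at x 30, y -130 and 130 mm; crossbeam x -5 to 65, y -150 to 150, 370 to 406 mm high; above it a screw with a 226 mm cross handle along y, up to 480 mm.
- press_edge (a point): Middle of the front top edge of the press table (x = -110, y = 0, z = 130 mm of the press, same axes). The edge runs along y.
- plate: Loose smooth strap plate of plain metal, 170 (x) x 46 (y) x 3 mm, 145 to 215 g, three black dots near its +x end. Origin: centre of its underside. Starts flat on the press table, its -x end 18 to 43 mm behind the front edge, within 0.2 rad of square. Slippery on the table (friction 0.25): pressed from above with 7 to 13 N it slides along with the fingertips. Tips off when half hangs out.
- plate_near (a point): Middle of the plate's -x end (the end towards the front of the press at the start), at half thickness, 85 mm from the plate's origin.
- stack: Fixed stack of identical plates on a wooden block: 170 mm long (x), 46 mm wide (y), its flat top 42 mm above the bench. Origin on the bench under its centre. It stands to one side of the press, left or right; the tool tray stands on the other.
- caddy: Fixed black open tool tray, 160 x 100 x 30 mm, with an awl and a rod in it. Bystander. Origin at the centre of its underside.
- tumbler: Steel tumbler with black lid, 80 mm wide, 177 mm tall, standing loose. Bystander. Origin at the centre of its underside.
- bottle: White plastic bottle, 64 mm wide, 170 mm tall, standing loose. Bystander. Origin at the centre of its underside.
- press_head (a point): Middle of the lower front edge of the press's raised head, 290 mm above the bench at x = -35 mm of the press (160 mm above the table top, 75 mm behind its front edge). The head is a slab reaching 120 mm back from here, 105 mm to either side and 28 mm up.
Not all that is in view belongs to the job. Leave any black, orange or pink look-alike of the stack alone.

How it is judged:
On the way, in this order (a step that is already met when the one before it is completed fails the run):
1. the plate's near end sticks out at least 30 mm past the front edge of the press table, the plate still lying flat on the table (x of plate_near in the frame of press_edge below -0.03 m and angle between plate's own z axis and vertical below 0.06 rad and z of plate in the frame of press_edge between -0.004 and 0.005 m and x of plate in the frame of press_edge above 0 m), for 0.2 s.
2. the plate, still held by the fingers, has been lowered to within 15 mm of the top of the stack, over it to within 30 mm (contact force between the fingers and plate above 0.5 N and horizontal distance between plate and stack below 0.03 m and z of plate in the frame of stack below 0.057 m), for 0.05 s.
At the end, for the whole second after the job is handed in: The plate lies flat and at rest on top of the stack, its centre within 18 mm of the stack's centre and its long side within 0.17 rad (10 degrees) of the stack's, either end first; released (horizontal distance between plate and stack below 0.018 m and angle between the x axis of plate and the x axis of stack, either way round below 0.17 rad and angle between plate's own z axis and vertical below 0.05 rad and z of plate in the frame of stack between 0.038 and 0.046 m and linear speed of plate below 0.02 m/s); the robot touches nothing.
It fails at once if the plate falls to the bench (height (world z) of plate below 0.03 m).
It fails at once if the tumbler is moved by more than 30 mm (distance of tumbler from where it was at the start of the episode above 0.03 m).
It fails at once if the bottle is moved by more than 30 mm (distance of bottle from where it was at the start of the episode above 0.03 m).
It fails at once if the tool tray is pressed with more than 10 N (contact force between any of the arm, the fingers and caddy above 10 N).
It also fails if it takes over 58 s, if anything falls off the work surface, if the arm or the gripper's body presses on something with over 40 N, if the wrist force passes 120 N, or if a joint passes its speed limit or range.

## Robot

A 6-joint arm with a two-finger parallel gripper is mounted at the origin on the work surface. World frame = base frame: x ahead of the robot, y to its left, z up, the work surface at z = 0. Lengths are in m, angles in rad, forces in N, time in s.
With the tool pointing down it reaches from about 0.375 to 0.825 m from the base axis. Payload 5.5 kg.
Tool frame: the origin (TCP) lies on the centre line of the jaws, within the pads' length; the fingertips stand 8 mm ahead of it and the grasp point (between the pads) lies 11 mm behind it; z points along the fingers, y is the line along which they close (so a half turn about z gives the same grasp; the last joint's range is limited). The gripper opens to 85 mm and grips with 20 to 120 N. Pads are 22 mm wide; open, the fingers measure 114 mm over their backs; the gripper's body (76 mm by 85 mm) begins 54 mm behind the grasp point. The pads swing forward as they close: fully open they stand 13 mm farther back than shut.
Start: joints at [-1.208, 0.314, -0.047, 1.21, 0, 1.571], TCP at [0.213, -0.561, 0.239] pointing down, gripper open.
Joint ranges: [-2.67, 2.67], [-0.69, 1.73], [-1.03, 1.25], [-2.08, 2.16], [-1.42, 1.45], [-3.14, 3.14]. Speed limits (rad/s): [2.39, 2.39, 3.01, 3.14, 3.14, 3.14].

## Interface

Orientations are given as a rotation vector (axis times angle).
In Python, from rig import state, grab_frame, finish_job gives the robot as it stands.
- The arm moves only by the tool move_arm, never from a script. Its argument "plan" is a list of rows, each a list of 5 numbers: the opening, from 0 (shut) to 1 (fully open), then the shift along the tool's x, y, z in m, then the turn about the tool's z in rad. A call has 1 to 12 rows; each row shifts and turns the commanded pose from where the row before left it, along the tool's axes as they then stand; what a row does not reach is not made up. A row lasts 1/10 s, in which the tool goes at most 50 mm and 8.59 degrees, less where a joint would pass 70% of its speed; a pose out of reach is approached as far as the arm can. A call is refused whole if a number of a shift passes 0.05 or a number of a turn 0.15, either way. A call with a gripper value outside its range is refused whole. The fingers move at their own pace and stop on an object; "grip_force" is the grip in N (left out, the last holds). Time passes only in rows, so rows that do not move let the fingers close. It gives the time, the measured TCP pose, the force, the opening and the grip force at its end, in the units of the state.
- state(): the state, without advancing time (a new reading comes with each control period).
- grab_frame(name): name is "scene" or "top"; returns a dict with "img" (480x640x3 uint8, red, green, blue), "fovy" (degrees; the focal length in pixels is half the picture's height over the tangent of half this angle, whatever the lens; pixels are square), "cx", "cy" (the principal point, pixels), "origin" and "rotation" of the camera in the world. Camera axes: x right, y up, looking along -z (the intrinsics and any distortion apply to the point x, -y, -z); pixel columns grow to the right and rows downward; lengths in m; the calibration is good to about 2 mm. A picture is of the moment at which its call begins. There is no depth.
- finish_job(): hands the job in; it is judged then, once.
The state is a dict: "t": time; "q": joint angles; "joint_vel": joint speeds; "joint_torque": joint torques, N m; "ee_pos": TCP position; "ee_rot": TCP orientation; "ft_force": force on the tool from outside, world axes, zero at the start; "ft_torque": the same for the moment, N m; "gripper_width": finger opening in m; "grip_force": force on a finger pad.
Only numpy, scipy, OpenCV 4.12 (cv2) and the standard library are available. Lean on these libraries where they do the work, as an engineer would, in place of code of your own. Each camera call takes 0.05 s, during which the arm holds its last target. There are 200 camera calls.

## Working session

There is one attempt and no reset: what is moved stays moved. The work goes in short steps, Python scripts to look and compute and a tool call to move; the robot and the scene stay as the last step left them, time stands still between calls to the robot, and variables do not carry over. Pictures are saved under pics/ and viewed, at most 10 in all, crops included, and the job is handed in when it is done.

Besides the shell and the picture viewer there is one more tool, called after "Call:" as name([rows], argument=value, ...), one row to a line, values as JSON. move_arm: Moves the arm, as the interface text tells. Its arguments: {"type":"object","properties":{"plan":{"type":"array","items":{"type":"array","items":{"type":"number"}}},"grip_force":{"type":"number"}},"required":["plan"]}

```bash
ls; mkdir -p pics
cat > h.py <<'E'
from rig import state, grab_frame, finish_job
import numpy as np, cv2
from scipy.spatial.transform import Rotation as R
def snap(n,fn):
    f=grab_frame(n); cv2.imwrite(fn,f['img'][:,:,::-1]); np.savez(fn[:-4]+'.npz',**f); return f
def ray(f,u,v,z):
    F=240/np.tan(np.radians(float(f['fovy']))/2)
    d=np.array([(u-f['cx'])/F,-(v-f['cy'])/F,-1.]);d=np.array(f['rotation']).reshape(3,3)@d
    o=np.array(f['origin']);return o+d*(z-o[2])/d[2]
def proj(f,p):
    F=240/np.tan(np.radians(float(f['fovy']))/2)
    c=np.array(f['rotation']).reshape(3,3).T@(np.array(p)-f['origin'])
    return np.array([f['cx']+F*c[0]/-c[2],f['cy']-F*c[1]/-c[2]])
E
python3 - <<'E'
from h import *
for n in('scene','top'):
    f=snap(n,f'pics/{n}0.png'); print({k:v for k,v in f.items() if k!='img'})
print(state())
E
```

```text
pics
{'fovy': 46.74238242609876, 'cx': 320.38089447685104, 'cy': 237.33212953037986, 'origin': array([0.26494052, 0.38924593, 1.50237675]), 'rotation': array([ 0.11689792, -0.42912803, -2.61305445])}
{'fovy': 54.90581587035126, 'cx': 317.3669938858399, 'cy': 236.36787511090694, 'origin': array([ 0.41360169, -0.00827266,  1.21314522]), 'rotation': array([ 0.07253561, -0.06605631, -1.57690957])}
{'t': 0.1, 'q': array([-1.20802799e+00,  3.14153005e-01, -4.79330778e-02,  1.21019512e+00,
        4.49370476e-05,  1.57082869e+00]), 'joint_vel': array([ 0.00070237, -0.00084588,  0.00200141,  0.00254152,  0.00140724,
        0.00101872]), 'joint_torque': array([-7.06104893e-04, -5.40765917e+01,  3.40541625e+01,  1.11291785e-02,
        6.58041745e-05, -2.37497403e-05]), 'ee_pos': array([ 0.21276099, -0.56049558,  0.23854232]), 'ee_rot': array([-3.08861928e+00, -5.66400730e-01,  3.51195449e-04]), 'ft_force': array([-0.53858773, -0.10756668, -0.88500877]), 'ft_torque': array([ 0.03281177, -0.02557386, -0.00370518]), 'grip_force': 0.0, 'gripper_width': 0.085585607363695}
```

```bash
sed -i 's/np.array(f\[.rotation.\]).reshape(3,3)/R.from_rotvec(f["rotation"]).as_matrix()/' h.py; grep -n rotvec h.py
```

```text
8:    d=np.array([(u-f['cx'])/F,-(v-f['cy'])/F,-1.]);d=R.from_rotvec(f["rotation"]).as_matrix()@d
12:    c=R.from_rotvec(f["rotation"]).as_matrix().T@(np.array(p)-f['origin'])
```

View pics/scene0.png

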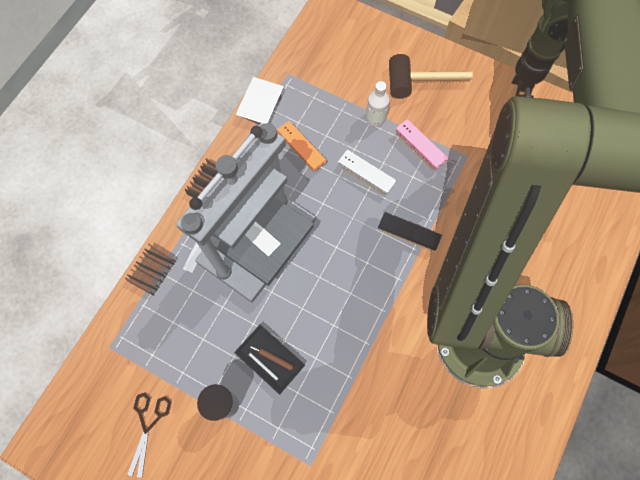

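View pics/top0.png

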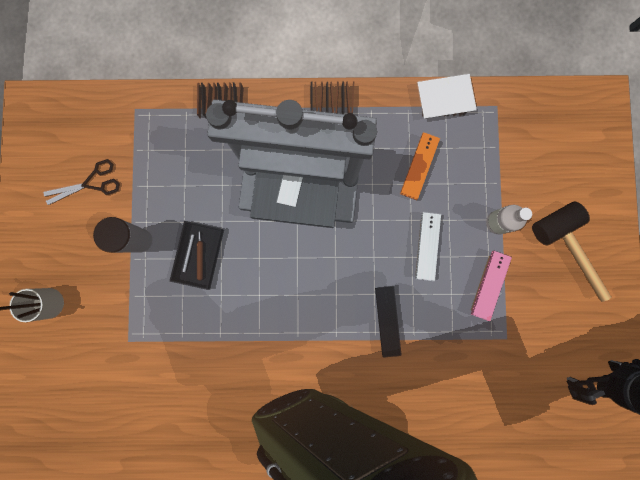

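Scene: press with the plate at top (289,190). Stack look-alikes in top: plain metal (429,246), orange (421,166), pink (492,286) and black (388,321). The plain one fits "identical plates", and a crop should confirm it. The tool tray is at (198,255), on the other side of the press.

Run:
```python
import cv2
i=cv2.imread('pics/top0.png')[130:310,225:465]
cv2.imwrite('pics/c1.png',cv2.resize(i,(800,600),interpolation=cv2.INTER_CUBIC))
```

```text
(no output)
```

View pics/c1.png

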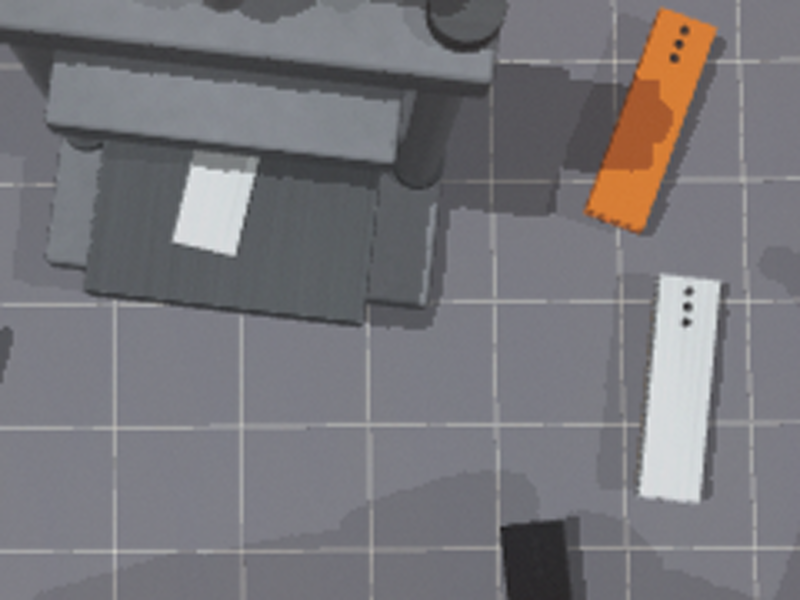

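The crop shows the plain silver stack with corners (661,274) (720,281) (702,501) (639,494). The plate's near corners are (173,242) and (237,256), and the table's front edge runs (85,291) to (363,325). The plain stack is the one meant.

Run:
```python
from h import *
f=dict(np.load('pics/top0.npz')); 
P=lambda l,z:np.array([ray(f,225+x/3.3333-.3,130+y/3.3333-.3,z) for x,y in l])[:,:2]
S=P([(661,274),(720,281),(702,501),(639,494)],.042);print('stack',S.round(4).tolist(),S.mean(0))
d=(S[0]+S[1]-S[2]-S[3])/2;print(np.linalg.norm(d),np.linalg.norm(S[0]-S[1]),'yaw',np.arctan2(d[1],d[0]))
E_=P([(85,291),(363,325)],.13);e=E_[0]-E_[1];print('edge',E_,np.linalg.norm(e),'mid',E_.mean(0),'yaw',np.arctan2(-e[0],e[1]))
N=P([(173,242),(237,256),(195,152),(257,160)],.133);print('plate',N,np.linalg.norm(N[0]-N[1]))
for a,b in((0,2),(1,3)):
  d=N[b]-N[a];print('yaw',np.arctan2(d[1],d[0]))
w=N[0]-N[1];print('yaw end',np.arctan2(-w[0],w[1]))
s=state();print(R.from_rotvec(s['ee_rot']).as_matrix().round(3))
# objects
print('bottle',ray(f,497,220,0),'tumbler',ray(f,112,235,.177),'caddy',ray(f,198,255,.03))
# check tool->camera: press posts
g=dict(np.load('pics/scene0.npz'))
for q in S: print('stack in scene',proj(g,[*q,.042]).round(1))
```

```text
stack [[0.5779, -0.2741], [0.5721, -0.3191], [0.4045, -0.3004], [0.4101, -0.2529]] [ 0.49113321 -0.28660026]
0.16888096402562874 0.04535999857276305 yaw -0.11842331150655351
edge [[ 0.55648543  0.15431976]
 [ 0.53075435 -0.0425687 ]] 0.19856271663701322 mid [0.54361989 0.05587553] yaw -0.1299521294982386
plate [[0.59062755 0.0916316 ]
 [0.58025388 0.04627016]
 [0.65532864 0.07599271]
 [0.64918579 0.03181956]] 0.04653249746159706
yaw -0.2371610744586732
yaw -0.20664338074355168
yaw end -0.22482302505784774
[[ 0.935  0.355 -0.   ]
 [ 0.355 -0.935  0.001]
 [ 0.    -0.001 -1.   ]]
bottle [ 0.56069094 -0.47818002  0.        ] tumbler [0.5117297  0.45910701 0.177     ] caddy [0.47248093 0.3027393  0.03      ]
stack in scene [337.7 160.3]
stack in scene [346.6 148.9]
stack in scene [395.2 178.9]
stack in scene [386.1 191.4]
```

Call:
move_arm([
  [1,0.035,-0.029,0,0],
  [1,0.035,-0.029,0,0],
  [1,0.035,-0.029,0,0],
  [1,0.035,-0.029,0,0],
  [1,0.035,-0.029,0,0],
  [1,0.035,-0.029,0,0],
  [1,0.035,-0.029,0,0],
  [1,0.035,-0.029,0,0],
  [1,0.035,-0.029,0,0],
  [1,0.035,-0.029,0,0],
  [1,0.035,-0.029,0,0],
  [1,0.035,-0.029,0,0],
])

```text
t: 1.3
ee_pos: [0.4825, -0.0847, 0.2391]
ee_rot: [3.09, 0.567, -0.0]
ft_force: [-0.2, -0.3, 0.0]
gripper_width: 0.0852
grip_force: 0.0
```

Call:
move_arm([
  [1,0,0,0,-0.14],
  [1,0,0,0,-0.14],
  [1,0,0,0,-0.14],
  [1,0,0,0,-0.14],
  [1,0,0,0,-0.14],
  [1,0,0,0,-0.14],
  [1,0,0,0,-0.143],
  [1,0,0,0,0],
])

```text
t: 2.1
ee_pos: [0.4818, -0.0865, 0.2389]
ee_rot: [-2.456, -1.958, 0.001]
ft_force: [-0.2, -0.1, 0.4]
gripper_width: 0.0854
grip_force: 0.0
```

```bash
cat >> h.py <<'E'
def delta(x,y,z,yaw):
    "remaining shift in present tool axes, and turn, to bring the TCP to x,y,z with tool y at yaw"
    s=state();M=R.from_rotvec(s['ee_rot']).as_matrix();y0=np.arctan2(M[1,1],M[0,1])
    print('t',s['t'],'pos',s['ee_pos'].round(4),'yaw',y0.round(4),'F',s['ft_force'].round(2),'w',round(s['gripper_width'],4),'q',s['q'].round(2))
    print('delta tool',(M.T@(np.array([x,y,z])-s['ee_pos'])).round(4),'turn',round(y0-yaw,4))
E
python3 -c "
from h import *
delta(.568,.073,.239,-.225)"
```

```text
t 2.1 pos [ 0.4818 -0.0865  0.2389] yaw -0.2246 F [-0.23 -0.05  0.45] w 0.0854 q [-0.18  0.11 -0.31  1.16 -0.    1.62]
delta tool [ 1.746e-01  4.850e-02 -1.000e-04] turn 0.0004
```

Call:
move_arm([
  [1,0.0437,0.0,0,0],
  [1,0.0437,0.0,0,0],
  [1,0.0437,0,0,0],
  [1,0.0435,0,0,0],
  [1,0,0.0185,0.03,0],
  [1,0,0,0.03,0],
  [1,0,0,0,0],
])

```text
t: 2.8
ee_pos: [0.5362, 0.0796, 0.1752]
ee_rot: [-2.456, -1.953, 0.01]
ft_force: [-1.6, -0.9, -0.3]
gripper_width: 0.0853
grip_force: 0.0
```

Run:
```python
from h import *
delta(.568,.073,.17,-.225)
a=snap('scene','pics/s1.png')['img'][90:330,130:450]; b=snap('top','pics/t1.png')['img'][90:330,160:480]
o=np.vstack([cv2.resize(a,(400,300)),cv2.resize(b,(400,300))])
o=np.hstack([cv2.resize(a,(400,300)),cv2.resize(b,(400,300))])
cv2.imwrite('pics/c2.png',cv2.resize(o,(800,600))[:, :, ::-1] if 0 else o[:,:,::-1])
```

```text
t 2.8 pos [0.5362 0.0796 0.1752] yaw -0.2272 F [-1.63 -0.94 -0.28] w 0.0853 q [ 0.15  0.25 -0.29  1.05 -0.    1.95]
delta tool [0.0008 0.0325 0.005 ] turn -0.0022
```

View pics/c2.png

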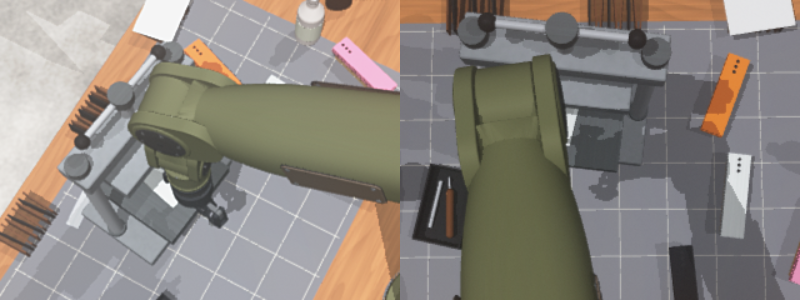

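The arm is over the press's front: fingers at about (215,212) in the left view, wrist clear of the head and beam. I'll go in and lower gently.

Call:
move_arm([
  [1,0,0.017,0,0],
  [1,0,0.0155,0.01,0],
  [1,0,0,0.015,0],
  [1,0,0,0,0],
  [1,0,0,0,0],
])

```text
t: 3.4
ee_pos: [0.571, 0.0721, 0.1558]
ee_rot: [2.458, 1.956, 0.002]
ft_force: [0.7, 0.4, -0.1]
gripper_width: 0.0852
grip_force: 0.0
```

Call:
move_arm([
  [1,0,0,0.002,0],
  [1,0,0,0.002,0],
  [1,0,0,0.002,0],
  [1,0,0,0,0],
])

```text
t: 3.8
ee_pos: [0.5706, 0.0723, 0.1482]
ee_rot: [-2.457, -1.958, 0.0]
ft_force: [-0.6, 0.0, 0.3]
gripper_width: 0.0853
grip_force: 0.0
```

Call:
move_arm([
  [1,0,0,0.002,0],
  [1,0,0,0.002,0],
  [1,0,0,0,0],
])

```text
t: 4.1
ee_pos: [0.5705, 0.0723, 0.1439]
ee_rot: [-2.457, -1.958, 0.001]
ft_force: [0.6, -0.5, -0.3]
gripper_width: 0.085
grip_force: 0.0
```

Call:
move_arm([
  [1,0,0,0.002,0],
  [1,0,0,0,0],
])

```text
t: 4.3
ee_pos: [0.5706, 0.0723, 0.142]
ee_rot: [-2.457, -1.958, 0.001]
ft_force: [1.2, -0.6, -0.0]
gripper_width: 0.0856
grip_force: 0.0
```

Call:
move_arm([
  [1,0,0,0.002,0],
  [1,0,0,0,0],
])

```text
t: 4.5
ee_pos: [0.5706, 0.0723, 0.14]
ee_rot: [-2.457, -1.958, 0.0]
ft_force: [0.1, 0.6, -0.3]
gripper_width: 0.0852
grip_force: 0.0
```

Call:
move_arm([
  [1,0,0,0.002,0],
  [1,0,0,0.002,0],
  [1,0,0,0,0],
])

```text
t: 4.8
ee_pos: [0.5705, 0.0722, 0.1359]
ee_rot: [-2.457, -1.958, 0.001]
ft_force: [-0.3, 0.6, 0.5]
gripper_width: 0.0852
grip_force: 0.0
```

Call:
move_arm([
  [1,0,0,0.001,0],
  [1,0,0,0,0],
])

```text
t: 5.0
ee_pos: [0.5707, 0.0723, 0.1352]
ee_rot: [-2.457, -1.958, 0.0]
ft_force: [-0.2, -0.4, 0.4]
gripper_width: 0.0854
grip_force: 0.0
```

Call:
move_arm([
  [1,0,0,0.001,0],
  [1,0,0,0,0],
])

```text
t: 5.2
ee_pos: [0.5707, 0.0723, 0.1342]
ee_rot: [-2.457, -1.958, 0.0]
ft_force: [-0.0, 0.1, -0.4]
gripper_width: 0.0853
grip_force: 0.0
```

Call:
move_arm([
  [1,0,0,0.002,0],
  [1,0,0,0.002,0],
  [1,0,0,0,0],
])

```text
t: 5.5
ee_pos: [0.5705, 0.0722, 0.1299]
ee_rot: [-2.457, -1.958, 0.001]
ft_force: [0.8, -0.3, -1.0]
gripper_width: 0.0855
grip_force: 0.0
```

Call:
move_arm([
  [1,0,0,0.001,0],
  [1,0,0,0,0],
])

```text
t: 5.7
ee_pos: [0.5707, 0.0723, 0.1292]
ee_rot: [-2.457, -1.958, 0.0]
ft_force: [0.2, -0.2, 0.2]
gripper_width: 0.0856
grip_force: 0.0
```

Call:
move_arm([
  [1,0,0,0.001,0],
  [1,0,0,0,0],
])

```text
t: 5.9
ee_pos: [0.5707, 0.0723, 0.1282]
ee_rot: [-2.457, -1.958, 0.0]
ft_force: [-0.4, 0.0, -0.6]
gripper_width: 0.0855
grip_force: 0.0
```

Call:
move_arm([
  [1,0,0,0.001,0],
  [1,0,0,0,0],
])

```text
t: 6.1
ee_pos: [0.5711, 0.0723, 0.1278]
ee_rot: [2.456, 1.958, 0.001]
ft_force: [-1.5, 0.4, 4.4]
gripper_width: 0.0856
grip_force: 1.9
```

Call:
move_arm([
  [1,0,0,0.001,0],
  [1,0,0,0,0],
])

```text
t: 6.3
ee_pos: [0.5716, 0.0724, 0.1277]
ee_rot: [2.456, 1.957, 0.003]
ft_force: [-3.1, -0.2, 8.9]
gripper_width: 0.0853
grip_force: 4.6
```

Call:
move_arm([
  [1,0,0,0.001,0],
  [1,0,0,0,0],
])

```text
t: 6.5
ee_pos: [0.5722, 0.0725, 0.1276]
ee_rot: [2.455, 1.957, 0.005]
ft_force: [-4.5, 0.2, 13.7]
gripper_width: 0.0855
grip_force: 7.0
```

Call:
move_arm([
  [1,0,0,-0.0005,0],
  [1,0,-0.003,0,0],
  [1,0,-0.006,0,0],
  [1,0,-0.006,0,0],
  [1,0,0,0,0],
])

```text
t: 7.0
ee_pos: [0.5577, 0.0759, 0.1276]
ee_rot: [2.455, 1.957, 0.006]
ft_force: [-1.8, 0.2, 9.0]
gripper_width: 0.0854
grip_force: 4.7
```

Run:
```python
from h import *
i=snap('scene','pics/s2.png')['img'][190:300,150:297]
cv2.imwrite('pics/c3.png',cv2.resize(i,(800,600),interpolation=cv2.INTER_CUBIC)[:,:,::-1])
```

```text
(no output)
```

View pics/c3.png

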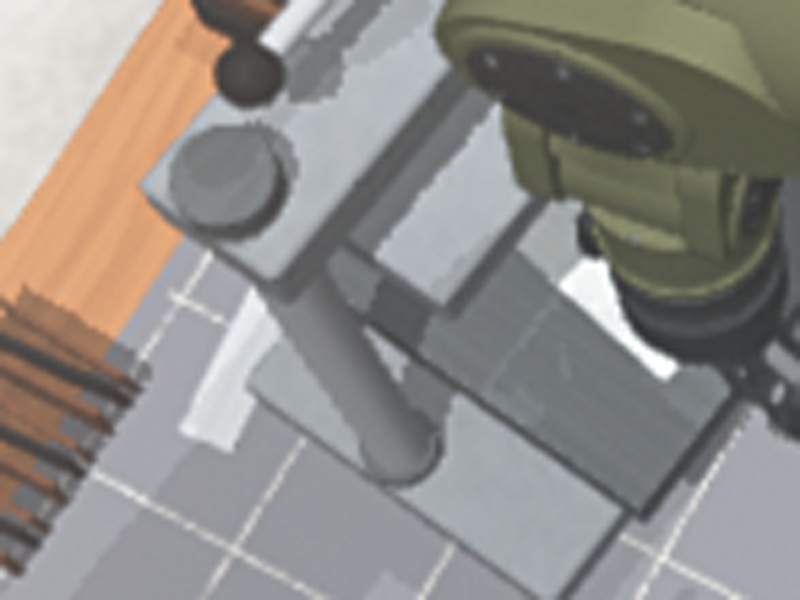

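The plate's left near corner is at crop (672,382), and the gripper covers the rest. I'll compare that corner with its start position.

Run:
```python
from h import *
g=dict(np.load('pics/s2.npz'))
c=ray(g,150+672*147/800-.4,190+382*110/600-.4,.133);e=ray(g,150+640*147/800-.4,190+518*110/600-.4,.13)
print(c,'table left corner',e)
ex=np.array([np.cos(.13),-np.sin(.13)]);print('behind edge',(c[:2]-[.5436,.0559])@ex)
```

```text
[0.57154596 0.09609235 0.133     ] table left corner [0.55223362 0.15959376 0.13      ]
behind edge 0.022499852534283604
```

The corner moved about 15-19 mm along with the finger, so the plate follows. I'll continue.

Call:
move_arm([
  [1,0,-0.006,0.0003,0],
  [1,0,-0.008,0,0],
  [1,0,-0.008,0,0],
  [1,0,-0.008,0,0],
  [1,0,-0.007,0,0],
  [1,0,0,0,0],
])

```text
t: 7.65
ee_pos: [0.5218, 0.0842, 0.1276]
ee_rot: [2.454, 1.957, 0.007]
ft_force: [-1.5, 0.5, 11.4]
gripper_width: 0.0855
grip_force: 5.9
```

Call:
move_arm([
  [1,0,0,-0.005,0],
  [1,0,0,-0.006,0],
  [1,0,0.021,0,0],
  [1,0,0.021,0,0],
  [1,0,0,0,0],
  [1,0,0,0.004,0],
  [1,0,0,0.003,0],
  [1,0,0,0,0],
])

```text
t: 8.45
ee_pos: [0.5595, 0.0745, 0.1286]
ee_rot: [-2.456, -1.958, 0.003]
ft_force: [-0.1, 0.8, -0.2]
gripper_width: 0.0852
grip_force: 0.0
```

```bash
python3 -c "
from h import *
delta(.5628,.0747,.128,-.225)"
```

```text
t 8.45 pos [0.5595 0.0745 0.1286] yaw -0.2247 F [-0.1   0.84 -0.24] w 0.0852 q [ 0.13  0.32 -0.3   0.95  0.    1.93]
delta tool [0.0009 0.0031 0.0006] turn 0.0003
```

Call:
move_arm([
  [1,0,0.003,0,0],
  [1,0,0,0.002,0],
  [1,0,0,0,0],
])

```text
t: 8.75
ee_pos: [0.5643, 0.0739, 0.1278]
ee_rot: [2.456, 1.958, 0.001]
ft_force: [-0.5, 0.8, 1.2]
gripper_width: 0.0857
grip_force: 0.6
```

Call:
move_arm([
  [1,0,0,0.0008,0],
  [1,0,0,0,0],
])

```text
t: 8.95
ee_pos: [0.5644, 0.0739, 0.1278]
ee_rot: [2.456, 1.958, 0.002]
ft_force: [-2.3, -0.3, 7.3]
gripper_width: 0.0856
grip_force: 3.5
```

Call:
move_arm([
  [1,0,-0.003,0.0008,0],
  [1,0,-0.007,0,0],
  [1,0,-0.008,0,0],
  [1,0,-0.008,0,0],
  [1,0,-0.008,0,0],
  [1,0,-0.008,0,0],
  [1,0,0,0,0],
  [1,0,0,0,0],
])

```text
t: 9.75
ee_pos: [0.524, 0.0836, 0.1277]
ee_rot: [2.455, 1.957, 0.004]
ft_force: [-2.5, 1.0, 11.0]
gripper_width: 0.0857
grip_force: 5.5
```

Run:
```python
from h import *
delta(.5628,.0747,.128,-.225)
i=snap('scene','pics/s3.png')['img'][190:300,170:317]
cv2.imwrite('pics/c4.png',cv2.resize(i,(800,600),interpolation=cv2.INTER_CUBIC)[:,:,::-1])
```

```text
t 9.75 pos [0.524  0.0836 0.1277] yaw -0.2247 F [-2.46  1.03 11.01] w 0.0857 q [ 0.16  0.25 -0.39  0.92  0.    1.95]
delta tool [-0.      0.0398 -0.0002] turn 0.0003
```

View pics/c4.png

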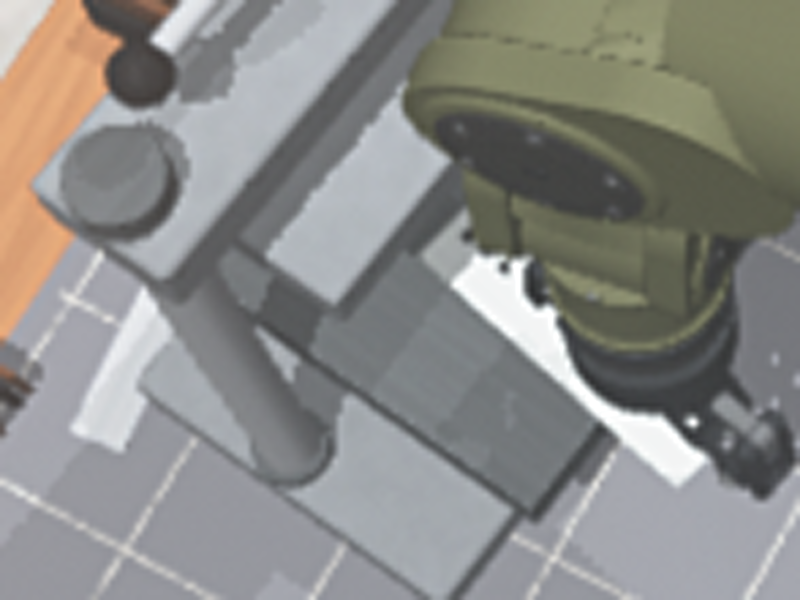

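Plate overhangs: its left near corner is at crop (680,488), its left edge passes (453,288), and it lies flat. I'll lift off and turn the jaws across the plate.

Run:
```python
from h import *
g=dict(np.load('pics/s3.npz'))
q=lambda x,y,z:ray(g,170+x*147/800-.4,190+y*110/600-.4,z)[:2]
c=q(680,488,.133);d=q(453,288,.133);e=q(532,520,.13);v=d-c;a=np.arctan2(v[1],v[0])
print(c,d,'yaw',a,'table corner',e)
ex=np.array([np.cos(.13),-np.sin(.13)]);print('out',(c-[.5436,.0559])@ex, 'camera offset',e-[.5565,.1543])
near=c+.023*np.array([np.sin(a),-np.cos(a)]);print('near',near,'centre',near+.085*v/np.linalg.norm(v))
```

```text
[0.4977694  0.11456342] [0.64120547 0.08082854] yaw -0.23099304265643056 table corner [0.55140542 0.16023053]
out -0.05304865755720435 camera offset [-0.00509458  0.00593053]
near [0.49250368 0.09217431] centre [0.57524604 0.07271405]
```

Call:
move_arm([
  [1,0,0,-0.005,0],
  [1,0,0,-0.02,0],
  [1,0,0,-0.03,0],
  [1,0,-0.02,-0.015,0],
  [1,0,-0.02,0,0],
  [1,0,0,0,0],
])

```text
t: 10.4
ee_pos: [0.4822, 0.0924, 0.1963]
ee_rot: [-2.456, -1.959, 0.001]
ft_force: [-0.3, -0.8, -0.5]
gripper_width: 0.0852
grip_force: 0.0
```

Call:
move_arm([
  [1,0,0,0,-0.14],
  [1,0,0,0,-0.14],
  [1,0,0,0,-0.14],
  [1,0,0,0,-0.14],
  [1,0,0,0,-0.14],
  [1,0,0,0,-0.14],
  [1,0,0,0,-0.14],
  [1,0,0,0,-0.14],
  [1,0,0,0,-0.15],
  [1,0,0,0,-0.15],
  [1,0,0,0,-0.15],
  [1,0,0,0,0],
])

```text
t: 11.6
ee_pos: [0.4843, 0.092, 0.1955]
ee_rot: [-0.353, -3.121, 0.0]
ft_force: [-0.2, -0.3, 0.6]
gripper_width: 0.0852
grip_force: 0.0
```

```bash
python3 -c "
from h import *
delta(.5213,.0834,.127,1.343)"
```

```text
t 11.6 pos [0.4843 0.092  0.1955] yaw 1.3453 F [-0.24 -0.32  0.65] w 0.0852 q [ 0.19  0.14 -0.37  1.06 -0.    0.41]
delta tool [-0.038  -0.0001  0.0684] turn 0.0023
```

Call:
move_arm([
  [1,-0.019,0,0.01,0],
  [1,-0.019,0,0.015,0],
  [1,0,0,0.02,0],
  [1,0,0,0.014,0],
  [1,0,0,0.0095,0],
  [1,0,0,0,0],
  [1,0,0,0,0],
])

```text
t: 12.3
ee_pos: [0.5212, 0.0836, 0.1276]
ee_rot: [0.356, 3.121, -0.0]
ft_force: [0.1, -0.1, 0.5]
gripper_width: 0.085
grip_force: 0.0
```

Run:
```python
from h import *
delta(.5213,.0834,.127,1.343)
i=snap('scene','pics/s4.png')['img'][200:310,200:347]
cv2.imwrite('pics/c5.png',cv2.resize(i,(800,600),interpolation=cv2.INTER_CUBIC)[:,:,::-1])
```

```text
t 12.3 pos [0.5212 0.0836 0.1276] yaw 1.3438 F [ 0.1  -0.06  0.5 ] w 0.085 q [ 0.16  0.25 -0.39  0.92 -0.    0.39]
delta tool [-0.0001 -0.0002  0.0006] turn 0.0008
```

View pics/c5.png

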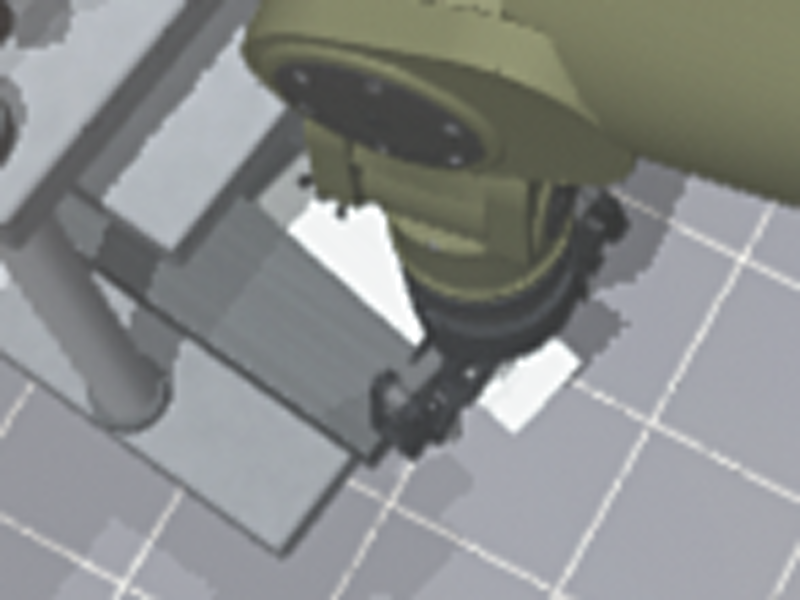

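The near end's corners show at crop (515,432) and (580,358), with the fingers straddling the plate. I'll check the centring.

Run:
```python
from h import *
g=dict(np.load('pics/s4.npz'))
q=lambda x,y,z:ray(g,200+x*147/800-.4,200+y*110/600-.4,z)[:2]
a=q(515,432,.133);b=q(580,358,.133);e=q(370,465,.13);n=(a+b)/2
print(a,b,np.linalg.norm(a-b),'near',n,'tablecorner',e)
M=R.from_rotvec(state()['ee_rot']).as_matrix();d=np.r_[n,0.1276]-state()['ee_pos'];print('near in tool',(M.T@d).round(4))
```

```text
[0.49882389 0.11434216] [0.48952188 0.06859223] 0.046686010332801516 near [0.49417289 0.09146719] tablecorner [0.5509963  0.15976162]
near in tool [0.0284 0.0014 0.0004]
```

Call:
move_arm([
  [1,0.003,0,0,0],
  [0.6,0,0,0,0],
  [0.5,0,0,0,0],
  [0.3,0,0,0,0],
  [0.2,0,0,0,0],
  [0,0,0,0,0],
  [0,0,0,0,0],
  [0,0,0,0,0],
], grip_force=80)

```text
t: 13.15
ee_pos: [0.5183, 0.0844, 0.1278]
ee_rot: [0.354, 3.121, 0.001]
ft_force: [-1.2, -0.1, 4.1]
gripper_width: 0.0429
grip_force: 80.3
```

Call:
move_arm([
  [0,0,0,0,0],
  [0,0,0,-0.002,0],
  [0,0,0,-0.004,0],
  [0,0,0,-0.006,0],
  [0,0,0,0,0],
  [0,0,0,0,0],
])

```text
t: 13.75
ee_pos: [0.5182, 0.0843, 0.1395]
ee_rot: [0.354, 3.121, -0.0]
ft_force: [0.1, 0.3, -2.7]
gripper_width: 0.0427
grip_force: 81.2
```

Run:
```python
from h import *
delta(.5213,.0834,.127,1.343);print(state()['ft_torque'])
i=snap('scene','pics/s5.png')['img'][200:310,200:347]
cv2.imwrite('pics/c6.png',cv2.resize(i,(800,600),interpolation=cv2.INTER_CUBIC)[:,:,::-1])
```

```text
t 13.75 pos [0.5182 0.0843 0.1395] yaw 1.345 F [ 0.11  0.28 -2.67] w 0.0427 q [ 0.16  0.24 -0.38  0.95 -0.    0.39]
delta tool [-0.0032 -0.0002  0.0125] turn 0.002
[0.02427426 0.15151719 0.03681844]
```

View pics/c6.png

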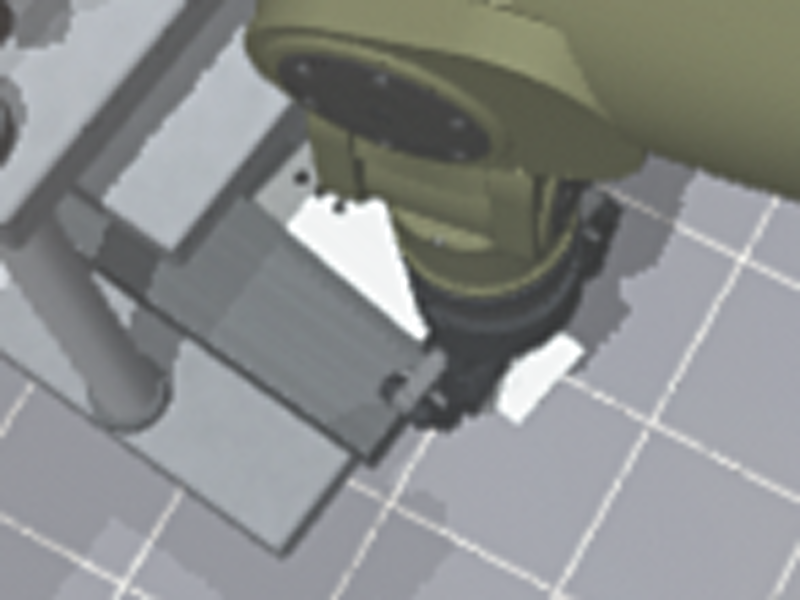

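Plate is held: the far end follows and the weight shows on the wrist. I'll lift and back out.

Call:
move_arm([
  [0,0,0,-0.01,0],
  [0,0,0,-0.015,0],
  [0,0.01,0,-0.015,0],
  [0,0.018,0,0,0],
  [0,0.02,0,0,0],
  [0,0.02,0,0,0],
  [0,0.02,0,0,0],
  [0,0.015,0,0,0],
  [0,0.005,0,0,0],
  [0,0,0,0,-0.05],
  [0,0,0,0,-0.05],
  [0,0,0,0,0],
])

```text
t: 15.0
ee_pos: [0.4133, 0.1086, 0.1798]
ee_rot: [0.197, 3.134, 0.0]
ft_force: [0.5, -0.1, -2.2]
gripper_width: 0.0431
grip_force: 81.4
```

```bash
python3 -c "
from h import *
delta(.432,-.28,.12,1.453)"
```

```text
t 15.0 pos [0.4133 0.1086 0.1798] yaw 1.4452 F [ 0.54 -0.13 -2.19] w 0.0431 q [ 0.26  0.02 -0.53  1.01 -0.    0.38]
delta tool [-0.0671 -0.3832  0.0598] turn -0.0078
```

Call:
move_arm([
  [0,0,-0.015,0,-0.008],
  [0,-0.003,-0.03,0,0],
  [0,-0.006,-0.035,0,0],
  [0,-0.006,-0.04,0,0],
  [0,-0.007,-0.04,0,0],
  [0,-0.007,-0.04,0,0],
  [0,-0.007,-0.04,0,0],
  [0,-0.007,-0.04,0,0],
  [0,-0.007,-0.04,0,0],
  [0,-0.007,-0.03,0,0],
  [0,-0.006,-0.02,0,0],
  [0,-0.004,-0.013,0,0],
])

```text
t: 16.2
ee_pos: [0.4345, -0.2818, 0.1794]
ee_rot: [0.189, 3.136, -0.001]
ft_force: [0.3, 0.6, -1.5]
gripper_width: 0.0425
grip_force: 81.5
```

Call:
move_arm([
  [0,0,0,0.015,0],
  [0,0,0,0.025,0],
  [0,0,0,0.015,0],
  [0,0,0,0,0],
  [0,0,0,0,0],
])

```text
t: 16.7
ee_pos: [0.4343, -0.2795, 0.1246]
ee_rot: [-0.185, -3.136, -0.0]
ft_force: [-0.3, -0.2, -1.5]
gripper_width: 0.0428
grip_force: 81.5
```

Run:
```python
from h import *
delta(.432,-.28,.08,1.453)
a=snap('scene','pics/s6.png')['img'][110:230,300:460]; b=snap('top','pics/t6.png')['img'][170:320,360:480]
cv2.imwrite('pics/c7.png',np.hstack([cv2.resize(a,(450,338),interpolation=2),cv2.resize(b[:135],(300,338),interpolation=2)])[:,:,::-1])
```

```text
t 16.7 pos [ 0.4343 -0.2795  0.1246] yaw 1.4531 F [-0.32 -0.21 -1.5 ] w 0.0428 q [-0.57  0.24 -0.42  0.91  0.   -0.45]
delta tool [ 0.0022 -0.0008  0.0446] turn 0.0001
```

View pics/c7.png

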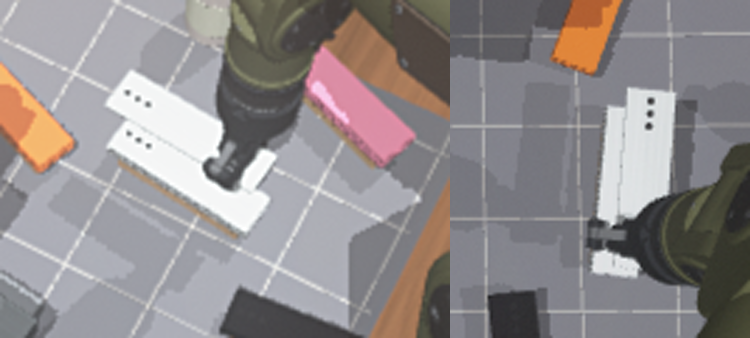

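Both views show the held plate above the stack. Its far-end corners are at top crop (628,87) and (675,92), and scene crop (107,100) and (132,70).

Run:
```python
from h import *
t=dict(np.load('pics/t6.npz'));g=dict(np.load('pics/s6.npz'))
T=lambda x,y,z:ray(t,360+(x-450)/2.5-.3,170+y/2.5037-.3,z)[:2]
S=lambda x,y,z:ray(g,300+x/2.8125-.3,110+y/2.8167-.3,z)[:2]
s=np.array([.4911,-.2866]);a=-.118;ax=np.array([np.cos(a),np.sin(a)])
print('stack far end',s+.085*ax)
for dz in(0,-.006,-.012):
  z=.1298+dz
  p=(T(628,87,z)+T(675,92,z))/2;q=(S(107,100,z)+S(132,70,z))/2
  print(z,p.round(4),q.round(4),'width',np.linalg.norm(T(628,87,z)-T(675,92,z)).round(4))
st=state()['ee_pos'][:2];print('expected far', st+(.0596+.085)*ax)
l=S(107,147,.042),S(236,237,.042),S(269,197,.042);print('stack scene centre',(l[0]+l[2])/2,'yaw',np.arctan2(*(l[0]-l[1])[::-1]))
# side edge yaw of held
e=T(675,92,.13)-T(666,200,.13);print(np.arctan2(e[1],e[0]))
```

```text
stack far end [ 0.57550892 -0.29660674]
0.1298 [ 0.5806 -0.2954] [ 0.5775 -0.2956] width 0.0446
0.1238 [ 0.5816 -0.297 ] [ 0.5788 -0.2986] width 0.0448
0.1178 [ 0.5825 -0.2986] [ 0.5802 -0.3015] width 0.0451
expected far [ 0.5786935  -0.29702575]
stack scene centre [ 0.48916963 -0.28399836] yaw -0.16379357995062346
-0.11436270465067726
```

Call:
move_arm([
  [0,0.003,0,0.015,0],
  [0,0,0,0.02,0],
  [0,0,0,0.02,0],
  [0,0,0,0.012,0],
  [0,0,0,0.006,0],
  [0,0,0,0,0],
  [0,0,0,0,0],
])

```text
t: 17.5
ee_pos: [0.4319, -0.2797, 0.0522]
ee_rot: [0.185, 3.135, -0.001]
ft_force: [0.1, -0.0, -1.5]
gripper_width: 0.0428
grip_force: 81.5
```

Call:
move_arm([
  [0,0,0,0.002,0],
  [0,0,0,0.001,0],
  [0,0,0,0,0],
  [0,0,0,0,0],
])

```text
t: 17.9
ee_pos: [0.4313, -0.2794, 0.0486]
ee_rot: [0.185, 3.136, -0.0]
ft_force: [-0.6, -0.0, -2.1]
gripper_width: 0.0427
grip_force: 81.6
```

Run:
```python
from h import *
delta(.431,-.28,.04,1.453);print(state()['ft_torque'])
```

```text
t 17.9 pos [ 0.4313 -0.2794  0.0486] yaw 1.453 F [-0.56 -0.   -2.07] w 0.0427 q [-0.57  0.31 -0.52  0.74  0.   -0.46]
delta tool [ 0.0003 -0.0006  0.0086] turn -0.0
[0.02485026 0.10183858 0.01335645]
```

Plate is about 9 mm above the stack. I'll lower it in small steps and watch the force.

Call:
move_arm([
  [0,0,0,0.001,0],
  [0,0,0,0.001,0],
  [0,0,0,0,0],
  [0,0,0,0,0],
])

```text
t: 18.3
ee_pos: [0.4316, -0.2795, 0.048]
ee_rot: [0.185, 3.135, -0.0]
ft_force: [-5.1, 2.6, 14.8]
gripper_width: 0.0427
grip_force: 90.5
```

Call:
move_arm([
  [0,0,0,0.001,0],
  [0,0,0,0.001,0],
  [0,0,0,0,0],
  [0,0,0,0,0],
])

```text
t: 18.7
ee_pos: [0.4317, -0.2795, 0.0477]
ee_rot: [0.184, 3.134, -0.001]
ft_force: [-9.4, 4.4, 33.0]
gripper_width: 0.0425
grip_force: 99.6
```

Call:
move_arm([
  [0,0,0,0.001,0],
  [0,0,0,0.001,0],
  [0,0,0,0,0],
  [0,0,0,0,0],
])

```text
t: 19.1
ee_pos: [0.4318, -0.2796, 0.0473]
ee_rot: [0.184, 3.134, -0.001]
ft_force: [-14.1, 7.1, 49.4]
gripper_width: 0.0427
grip_force: 108.8
```

A fingertip is resting on the stack's top edge because the tips reach below the plate. I'll back off, ease the grip and see whether the pads widen past the stack.

Call:
move_arm([
  [0,0,0,-0.003,0],
  [0,0,0,-0.003,0],
  [0,0,0,0,0],
  [0,0,0,0,0],
])

```text
t: 19.5
ee_pos: [0.4315, -0.2795, 0.0483]
ee_rot: [0.185, 3.136, -0.0]
ft_force: [-0.5, -1.1, 2.9]
gripper_width: 0.0427
grip_force: 84.4
```

Call:
move_arm([
  [0,0,0,0,0],
  [0,0,0,0,0],
  [0,0,0,0,0],
], grip_force=30)

```text
t: 19.8
ee_pos: [0.4315, -0.2795, 0.0483]
ee_rot: [0.185, 3.136, -0.0]
ft_force: [-0.1, -0.5, 2.1]
gripper_width: 0.0428
grip_force: 83.7
```

Run:
```python
from h import *
delta(.431,-.28,.04,1.453);print(state()['ft_torque'])
a=snap('scene','pics/s7.png')['img'][110:230,300:460]; b=snap('top','pics/t7.png')['img'][170:320,360:480]
cv2.imwrite('pics/c8.png',np.hstack([cv2.resize(a,(450,338),interpolation=2),cv2.resize(b[:135],(300,338),interpolation=2)])[:,:,::-1])
```

```text
t 19.8 pos [ 0.4315 -0.2795  0.0483] yaw 1.453 F [-0.1  -0.53  2.14] w 0.0428 q [-0.57  0.31 -0.52  0.74  0.   -0.46]
delta tool [ 0.0004 -0.0005  0.0083] turn -0.0
[-0.00376821  0.06829874  0.04192938]
```

View pics/c8.png

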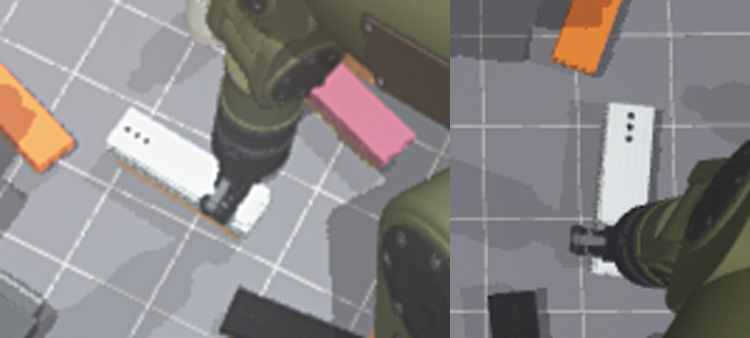

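The plate is aligned over the stack in both views. I'll open a little at a time so it settles between the fingers.

Call:
move_arm([
  [0.51,0,0,0,0],
  [0.51,0,0,0,0],
])

```text
t: 20.1
ee_pos: [0.4312, -0.2793, 0.0481]
ee_rot: [-0.185, -3.136, -0.0]
ft_force: [1.2, -1.6, -0.9]
gripper_width: 0.0438
grip_force: 55.9
```

Call:
move_arm([
  [0.52,0,0,0,0],
  [0.52,0,0,0,0],
])

```text
t: 20.3
ee_pos: [0.4309, -0.2791, 0.0481]
ee_rot: [-0.185, -3.135, -0.001]
ft_force: [0.5, 0.2, -2.4]
gripper_width: 0.0447
grip_force: 36.1
```

Call:
move_arm([
  [0.527,0,0,0,0],
  [0.527,0,0,0,0],
  [0.527,0,0,0.001,0],
  [0.527,0,0,0.001,0],
  [0.527,0,0,0,0],
])

```text
t: 20.8
ee_pos: [0.4314, -0.2794, 0.0475]
ee_rot: [0.185, 3.136, -0.0]
ft_force: [-3.6, 2.4, 11.3]
gripper_width: 0.0453
grip_force: 29.1
```

Call:
move_arm([
  [0.527,0,0,-0.001,0],
  [0.535,0,0,0,0],
  [0.54,0,0,0,0],
  [0.54,0,0,0,0],
])

```text
t: 21.2
ee_pos: [0.4315, -0.2796, 0.0476]
ee_rot: [0.185, 3.136, -0.001]
ft_force: [-1.5, -0.5, 3.7]
gripper_width: 0.046
grip_force: 1.6
```

Call:
move_arm([
  [0.55,0,0,0,0],
  [0.56,0,0,0,0],
  [0.57,0,0,0,0],
  [0.57,0,0,0,0],
])

```text
t: 21.6
ee_pos: [0.4312, -0.2793, 0.0472]
ee_rot: [-0.185, -3.136, -0.0]
ft_force: [-0.2, 0.3, -0.4]
gripper_width: 0.0486
grip_force: 0.0
```

Run:
```python
from h import *
delta(.431,-.28,.04,1.453);print(state()['ft_torque'])
```

```text
t 21.6 pos [ 0.4312 -0.2793  0.0472] yaw 1.453 F [-0.24  0.32 -0.39] w 0.0486 q [-0.57  0.32 -0.52  0.74  0.   -0.46]
delta tool [ 0.0001 -0.0008  0.0072] turn -0.0
[ 0.05138561  0.01387815 -0.04175073]
```

Released. I'll open further, rise straight up and move aside.

Call:
move_arm([
  [0.65,0,0,0,0],
  [0.8,0,0,0,0],
  [0.9,0,0,0,0],
  [0.9,0,0,-0.005,0],
  [0.9,0,0,-0.015,0],
  [0.9,0,0,-0.03,0],
  [0.9,0,0,-0.045,0],
  [0.9,0,0,-0.045,0],
  [0.9,0,0.03,-0.03,0],
  [0.9,0,0.045,0,0],
  [0.9,0,0.045,0,0],
  [0.9,0,0,0,0],
])

```text
t: 22.8
ee_pos: [0.4456, -0.1561, 0.2182]
ee_rot: [0.177, 3.136, 0.003]
ft_force: [-0.1, -0.4, -0.0]
gripper_width: 0.0772
grip_force: 0.0
```

Run:
```python
from h import *
delta(.431,-.28,.04,1.453)
a=snap('scene','pics/s8.png')['img'][110:230,300:460]; b=snap('top','pics/t8.png')['img'][170:320,360:480]
cv2.imwrite('pics/c9.png',np.hstack([cv2.resize(a,(450,338),interpolation=2),cv2.resize(b[:135],(300,338),interpolation=2)])[:,:,::-1])
```

```text
t 22.8 pos [ 0.4456 -0.1561  0.2182] yaw 1.4583 F [-0.12 -0.37 -0.04] w 0.0772 q [-0.34  0.08 -0.38  1.11  0.   -0.23]
delta tool [ 0.0008 -0.1251  0.178 ] turn 0.0053
```

View pics/c9.png

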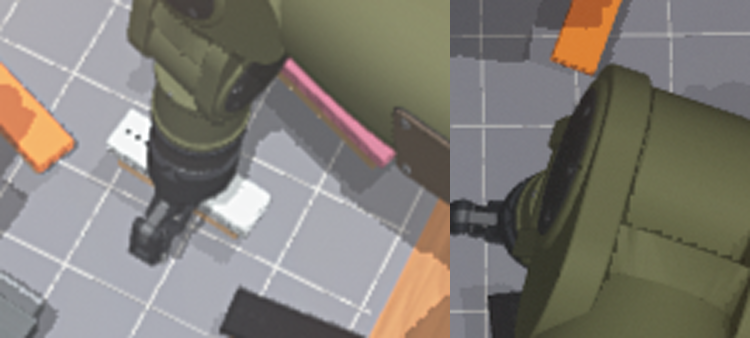

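The plate lies over the stack: its ends at scene crop (107,147) and (269,197) coincide with the stack's, and the arm is clear. That was my 11th picture, one over the limit of 10, so I'll take no more and hand in.

Call:
move_arm([
  [0.9,0,0,0,0],
  [0.9,0,0,0,0],
  [0.9,0,0,0,0],
])

```text
t: 23.2
ee_pos: [0.4452, -0.1611, 0.2173]
ee_rot: [-0.188, -3.136, 0.0]
ft_force: [-0.0, -0.0, 0.0]
gripper_width: 0.0768
grip_force: 0.0
```

```bash
python3 -c "
from h import *
print(finish_job())"
```

```text
the job is handed in; nothing more can be done
None
```

The plate was slid out, gripped by its overhanging end and released from about 7 mm above the stack; the last pictures show it lined up on top, and I handed the job in at 23.2 s (no verdict came back). A fingertip pressed the stack with about 49 N while lowering, and I viewed 11 pictures, one over the limit.

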